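# Load a sanding pad into the glue press

### The job

Make up the sanding pad on the aluminium carrier plate: lay the larger wooden disc flat and centred on the ringed mark, let go of it, then lay the smaller black rubber disc flat and centred on top. Then slide the loaded carrier along the bench, without lifting it, into the guides of the press and under its screw until the plate's front edge is fully home against the end stop, with the pad still centred; do not disturb the sanding block, the glue bottle or the try square.

Things in the scene. Friction and masses are not known exactly. Their poses are not given: they have to be found in the camera images.
- press: Grey glue press, bolted down (place and yaw vary). Origin: on the bench (z = 0) straight below the screw: the carrier's origin ends here, with parallel axes. The carrier enters from the -y side, sliding along the press's +y. Columns x = 74..110 mm either side, y = -25..25 (10 mm high flanges y = -45..45) carry a crossbeam 220 x 50 mm, z = 95..125 mm. Nothing on it needs turning.
- press_mouth (a point): Mid-point, on the bench, of the start of the straight guides: press x = 0, y = -60 mm; axes as the press's. Steel rails 15 mm high, inner faces at x = -58 and +58 mm, run from y = -60 to +50 mm. Before them the mouth flares at about 24 degrees, from half-width 58 mm at y = -60 to 75 mm at y = -98 mm (outermost metal about x = 90, y = -103 mm).
- press_stop (a point): Middle of the end stop's near face, on the bench: press x = 0, y = +50 mm. The stop is a steel bar across the far end of the guides, 30 mm high; the carrier's front edge must meet it.
- press_foot (a point): Centre of the underside of the round pressure foot (60 mm diameter, fixed), 68 mm above the bench over the press's origin. The screw above it, with a T-bar 158 mm long along press x and 18 mm thick, rises to z = 187 mm.
- carrier: Loose flat aluminium plate on the bench, 110 mm (x) x 200 mm (y) x 10 mm, 0.5 to 0.8 kg, with a dark ring mark (76 mm diameter) near its front end and a wooden fin as handle near its rear. Origin: on its underside, below the ring's centre. It spans x = -55..55, y = -150..+50 mm (front edge). Slides with a few newtons of friction; 3 mm play each side between the rails.
- carrier_mark (a point): Centre of the ring mark on the carrier plate's top face, 10 mm above the bench; axes as the carrier's.
- carrier_handle (a point): Centre of the top of the carrier's fin, 55 mm above the bench, at carrier x = 0, y = -125 mm. The fin is 14 mm thick along carrier x, 44 mm long along carrier y, and stands 45 mm above the plate: pinch it from above across its 14 mm.
- backing_disc: Loose wooden backing disc (the larger and thicker), 66 mm diameter, 24 mm thick, about 55 g, lying flat on the bench. Origin: centre of its underside; z is its axis.
- facing_disc: Loose hard black rubber facing disc (the smaller and thinner), 58 mm diameter, 18 mm thick, about 55 g, rigid, lying flat on the bench. Origin: centre of its underside; z is its axis. The two discs may lie in either's place.
- sanding_block: Bystander: wooden sanding block, 47 x 121 x 32 mm high, loose on the bench. Origin: centre of its underside. Long side along y.
- glue_bottle: Bystander: yellow glue bottle standing on the bench, 56 mm diameter, 150 mm high, loose. Origin: centre of its underside.
- try_square: Bystander: try square lying on the bench, wooden stock 18 x 90 x 16 mm (long along its y) and steel blade 130 x 30 x 4 mm pointing along its +x from the stock. Origin: centre of the stock's underside.
Not all that is in view belongs to the job. Several things have the shape of the carrier; the one meant has the colours described above.

How it is judged:
By the outcome, as a careful person would: the job done as asked, in the order asked, and still so for the second after the job is handed in, with the robot touching nothing.
It also fails if it takes over 72 s, if anything falls off the work surface, if the arm or the gripper's body presses on something with over 40 N, if the wrist force passes 120 N, or if a joint passes its speed limit or range.

### The arm

A 6-joint arm with a two-finger parallel gripper is mounted at the origin on the work surface. World frame = base frame: x ahead of the robot, y to its left, z up, the work surface at z = 0. Lengths are in m, angles in rad, forces in N, time in s.
With the tool pointing down it reaches from about 0.25 to 0.775 m from the base axis. Payload 4 kg.
Tool frame: the origin (TCP) lies between the finger pads; the fingertips stand 19 mm ahead of it and the grasp point (between the pads) is the TCP; z points along the fingers, y is the line along which they close (so a half turn about z gives the same grasp; the last joint's range is limited). The gripper opens to 85 mm and grips with 20 to 120 N. Pads are 22 mm wide; open, the fingers measure 114 mm over their backs; the gripper's body (76 mm by 85 mm) begins 54 mm behind the grasp point. The pads swing forward as they close: fully open they stand 13 mm farther back than shut.
Start: joints at [-1.226, 0.087, 1.371, -0, 1.684, -0.103], TCP at [0.238, -0.496, 0.25] pointing down, gripper open.
Joint ranges: [-3.1, 3.1], [-0.76, 2.03], [0.27, 2.55], [-1.08, 4.22], [0.17, 2.65], [-2.57, 2.57]. Speed limits (rad/s): [2.79, 2.79, 3.14, 3.14, 3.14, 3.14].

### API

Orientations are given as a unit quaternion [x, y, z, w].
In Python, from rig import readout, optics, close_job gives the robot as it stands.
- The arm moves only by the tool drive_tool, never from a script. Its argument "commands" is a list of rows, each a list of 7 numbers: the opening, from 0 (shut) to 1 (fully open), then the shift along the tool's x, y, z each as a share of 0.25 m, from -1 to 1, then the turn, a rotation vector about the tool's x, y, z each as a share of pi/4 rad, from -1 to 1. A call has 1 to 8 rows; each row is the pose to reach, as a shift and turn from the pose commanded when the call began, along the tool's axes at that moment; what a row does not reach only later rows make up. A row lasts 1/10 s, in which the tool goes at most 50 mm and 8.59 degrees, less where a joint would pass 70% of its speed; a pose out of reach is approached as far as the arm can. A call with a number of a shift or a turn outside -1 to 1 is refused whole. A call with a gripper value outside its range is refused whole. The fingers move at their own pace and stop on an object; "newtons" is the grip in N (left out, the last holds). Time passes only in rows, so rows that repeat a pose let the fingers close. It gives the time, the measured TCP pose, the force, the opening and the grip force at its end, in the units of the state.
- readout.state(): the state, without advancing time (a new reading comes with each control period).
- optics.camera(name): name is "scene" or "top"; returns (picture, depth): 384x512x3 uint8, red, green, blue; 384x512 float32, m along the optical axis (not along the pixel's ray), 0 where there is no reading.
- optics.camera_params(name): a dict with "fx", "fy", "cx", "cy" (pixels), "R" (3x3) and "t" (3): a world point X has camera coordinates R X + t. Camera axes: x right, y down, z forward; pixel columns grow to the right and rows downward; lengths in m; the calibration is good to about 2 mm. A picture is of the moment at which its call begins. camera_params takes no time and is no camera call.
- close_job(): hands the job in; it is judged then, once.
The state is a dict: "time_s": time; "joints": joint angles; "joint_vel": joint speeds; "tau": joint torques, N m; "tool_pos": TCP position; "ee_rot": TCP orientation; "wrist_force": force on the tool from outside, world axes, zero at the start; "ft_torque": the same for the moment, N m; "finger_gap": finger opening in m; "finger_force": force on a finger pad.
Only numpy, scipy, OpenCV 4.12 (cv2) and the standard library are available. Lean on these libraries where they do the work, as an engineer would, in place of code of your own. Each camera call takes 0.05 s, during which the arm holds its last target. There are 200 camera calls.

## Working session

There is one attempt and no reset: what is moved stays moved. The work goes in short steps, Python scripts to look and compute and a tool call to move; the robot and the scene stay as the last step left them, time stands still between calls to the robot, and variables do not carry over. Pictures are saved under pics/ and viewed, at most 10 in all, crops included, and the job is handed in when it is done.

Besides the shell and the picture viewer there is one more tool, called after "Request:" by a JSON object that holds its "fn" and its "kwargs". drive_tool: Moves the arm, as the interface text tells. Shift numbers are shares of 0.25 m and turn numbers shares of pi/4 rad, none past 1 either way. Its arguments: {"type":"object","properties":{"commands":{"type":"array","items":{"type":"array","items":{"type":"number"}}},"newtons":{"type":"number"}},"required":["commands"]}

```bash
mkdir -p pics; ls; python3 - <<'E'
from rig import readout, optics
import cv2,numpy as np
s=readout.state(); print(s)
for n in("top","scene"):
    im,d=optics.camera(n); np.savez(f"pics/{n}0.npz",im=im,d=d); cv2.imwrite(f"pics/{n}0.png",cv2.resize(im[:,:,::-1],(800,600)))
    print(n,optics.camera_params(n))
E
```

```text
pics
{'time_s': 0.0, 'joints': array([-1.22612846e+00,  8.79469101e-02,  1.37225893e+00, -9.80687432e-06,
        1.68363500e+00, -1.03102926e-01]), 'joint_vel': array([-0.00046466, -0.0005091 ,  0.00116714,  0.00014622,  0.00229667,
       -0.00061109]), 'tau': array([ 3.24187376e-04, -3.51857901e+01, -3.13275754e+01, -2.00300351e-04,
        1.06327236e-02, -5.84102580e-06]), 'tool_pos': array([ 0.23795936, -0.4953397 ,  0.24914115]), 'ee_rot': array([ 9.75041682e-01,  2.22019040e-01, -1.40278394e-04, -1.11531786e-03]), 'wrist_force': array([ 0.07378564,  0.15636334, -0.01046353]), 'ft_torque': array([-0.01833657,  0.00230015, -0.00418116]), 'finger_force': 0.0, 'finger_gap': 0.08541120968412123}
top {'fx': 438.80951673252656, 'fy': 438.80951673252656, 'cx': 250.99447556258292, 'cy': 187.01841068006436, 'R': array([[ 0.00560915, -0.99989581, -0.01330053],
       [-0.99739206, -0.00463704, -0.07202482],
       [ 0.07195564,  0.01366984, -0.99731415]]), 't': array([-0.02310574,  0.47083721,  1.39934064])}
scene {'fx': 409.6877576927734, 'fy': 409.6877576927734, 'cx': 256.4623331417013, 'cy': 193.03655883132578, 'R': array([[-0.12708979,  0.99182793, -0.01120479],
       [ 0.63406206,  0.07254945, -0.76987134],
       [-0.76276699, -0.10494732, -0.63810075]]), 't': array([ 0.09483749, -0.25734106,  1.94053657])}
```

View pics/top0.png

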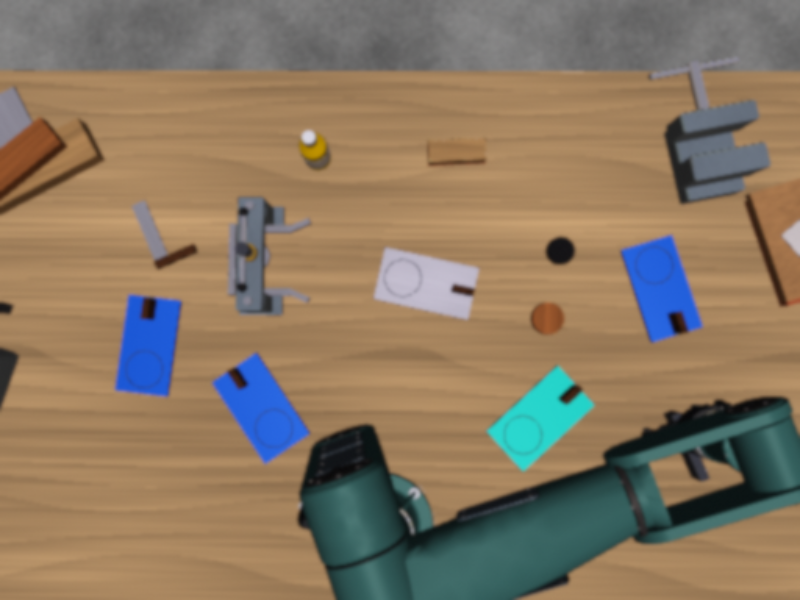

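View pics/scene0.png

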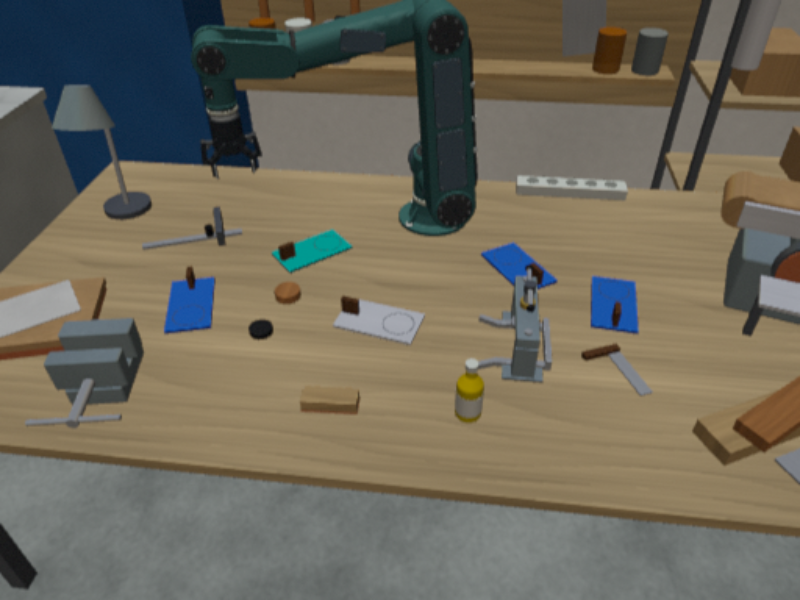

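The top view shows the aluminium plate at about (427,283), with its ring at (403,278) and fin at (462,290). The wooden disc is at (547,318) and the black disc at (560,250). The press is at (255,255) with its flared mouth facing right (-y). The bottle is at (313,147), the block at (456,152) and the square at (165,240). The scene view shows the same layout.

```bash
cat > h.py <<'E'
import numpy as np,cv2
from rig import readout, optics
def ray(n,px,z):
    p=optics.camera_params(n); px=np.atleast_2d(np.asarray(px,float))
    d=np.c_[(px[:,0]-p["cx"])/p["fx"],(px[:,1]-p["cy"])/p["fy"],np.ones(len(px))]@p["R"]
    c=-p["R"].T@p["t"]; return c+d*((z-c[2])/d[:,2])[:,None]
def pts(n,d):
    p=optics.camera_params(n); v,u=np.mgrid[:384,:512]
    X=np.stack([(u-p["cx"])/p["fx"]*d,(v-p["cy"])/p["fy"]*d,d],-1)
    return (X-p["t"])@p["R"]
def blob(mask,box=None):
    m=mask.astype(np.uint8)
    if box is not None:
        k=np.zeros_like(m); x0,y0,x1,y1=box; k[y0:y1,x0:x1]=1; m*=k
    c,_=cv2.findContours(m,cv2.RETR_EXTERNAL,cv2.CHAIN_APPROX_NONE)
    c=max(c,key=cv2.contourArea); f=np.zeros_like(m); cv2.drawContours(f,[c],-1,1,-1)
    M=cv2.moments(f,True); return c[:,0].astype(float),np.array([M["m10"]/M["m00"],M["m01"]/M["m00"]]),M["m00"],f
def rect(P):  # centre, long-axis yaw (deg, mod 180), sizes mm, xy points in m
    (c,s,a)=cv2.minAreaRect((P[:,:2]*1000).astype(np.float32))
    if s[0]<s[1]: a+=90; s=s[::-1]
    return np.round(c,1),round((a+90)%180-90,2),np.round(s,1)
def look(n):
    im,d=optics.camera(n); return im,d,cv2.cvtColor(im,cv2.COLOR_RGB2HSV)
E
cat > m.py <<'E'
from h import *
f=np.load("pics/top0.npz"); im,d=f["im"],f["d"]; H=cv2.cvtColor(im,cv2.COLOR_RGB2HSV).astype(int); W=pts("top",d)
g=np.load("pics/scene0.npz"); im2,d2=g["im"],g["d"]; H2=cv2.cvtColor(im2,cv2.COLOR_RGB2HSV).astype(int); W2=pts("scene",d2)
print("bench z",np.median(W[230:250,300:320,2]),"plate/wood/black z",[W[int(v*.64),int(u*.64),2].round(4) for u,v in((430,275),(547,318),(560,250),(462,290),(255,220))])
for nm,u,v in (("plate",430,275),("wood",547,318),("black",560,250),("fin",462,290),("bench",500,285)):
    print(nm,H[int(v*.64),int(u*.64)])
# black
c,m,a,_=blob(H[...,2]<60,(330,140,390,180)); P=ray("top",c,.018); print("black",ray("top",m,.018),rect(P),a)
c,m,a,_=blob(H2[...,2]<60,(145,195,190,225)); print(" scene",ray("scene",m,.012),a)
c,m,a,_=blob((W[...,2]>.012)&(W[...,2]<.05),(320,185,380,225)); P=ray("top",c,.024); print("wood depth",ray("top",m,.024),rect(P),a)
# plate by low saturation + fin
pl=(H[...,1]<60)&(H[...,2]>110)
c,m,a,fm=blob(pl,(230,150,315,210)); P=ray("top",c,.01); print("plate",rect(P),a)
c,m,a,_=blob((W[...,2]>.03),(280,175,310,195)); P=ray("top",c,.055); print("fin",ray("top",m,.055),rect(P),a)
# press
for lo,hi,zz in((.09,.135,.125),):
    c,m,a,_=blob((W[...,2]>lo)&(W[...,2]<hi),(130,110,210,210)); P=ray("top",c,zz); print("beam",ray("top",m,zz),rect(P),a)
def crop(I,b,k): 
    x0,y0,x1,y1=b; return cv2.resize(I[y0:y1,x0:x1,::-1],None,fx=k,fy=k,interpolation=cv2.INTER_CUBIC)
A=crop(im,(140,115,240,205),4); B=crop(im,(235,150,375,220),4)
C=np.zeros((A.shape[0]+0,400+0,3),np.uint8)
hm=np.clip(W[115:205,140:240,2]/.2*255,0,255).astype(np.uint8); hm=cv2.applyColorMap(cv2.resize(hm,None,fx=4,fy=4,interpolation=0),cv2.COLORMAP_JET)
cv2.imwrite("pics/press.png",np.hstack([A,hm]))
E
python3 m.py
```

```text
bench z 0.0007907935097749916 plate/wood/black z [np.float64(0.0134), np.float64(0.0284), np.float64(0.019), np.float64(0.0583), np.float64(0.1205)]
plate [129  20 205]
wood [ 12 181 158]
black [140  35  22]
fin [ 10 163  64]
bench [ 16 112 176]
black [[ 0.55954392 -0.36615869  0.018     ]] (array([ 559.9, -365.7]), -89.79, array([51.7, 45.5])) 204.0
 scene [[ 0.56522733 -0.36374111  0.012     ]] 145.0
wood depth [[ 0.41809451 -0.33668606  0.024     ]] (array([ 417.6, -337.2]), -0.51, array([64. , 63.7])) 344.0
plate (array([491.7, -89.9]), 77.6, array([203.6, 113.6])) 2124.0
fin [[ 0.47359559 -0.1604625   0.055     ]] (array([ 473.7, -160.3]), 77.66, array([44.1, 15.4])) 71.0
beam [[0.52897157 0.24642222 0.125     ]] (array([534.7, 252.7]), 0.15, array([217.5,  54.7])) 940.0
```

View pics/press.png

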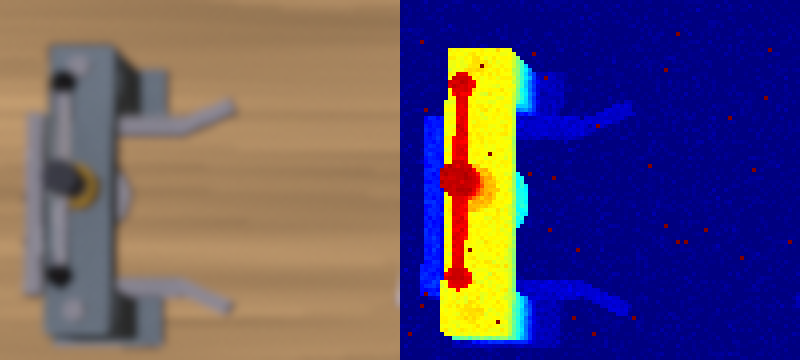

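Left, the colour crop: the crossbeam spans about x 48–113, y 45–335, with the rails and flares opening to the right (tips at 235,105 and 230,310). Right, the height map, with the stop bar at x≈430. I need subpixel edges next.

```bash
cat > m2.py <<'E'
from h import *
f=np.load("pics/top0.npz"); im,d=f["im"],f["d"]; H=cv2.cvtColor(im,cv2.COLOR_RGB2HSV).astype(int); W=pts("top",cv2.medianBlur(d,3)); Z=W[...,2]
def col_edge(mask,rows,side,box):
    o=[]
    for r in rows:
        u=np.where(mask[r,box[0]:box[1]])[0]
        if len(u): o.append((box[0]+(u.max()+.5 if side>0 else u.min()-.5),r))
    return np.array(o,float)
def row_edge(mask,cols,side,box):
    o=[]
    for c in cols:
        v=np.where(mask[box[0]:box[1],c])[0]
        if len(v): o.append((c,box[0]+(v.max()+.5 if side>0 else v.min()-.5)))
    return np.array(o,float)
def line(n,px,z,al):   # al: axis the line runs along
    P=ray(n,px,z)[:,:2]*1000; 
    k=np.polyfit(P[:,al],P[:,1-al],1); r=P[:,1-al]-np.polyval(k,P[:,al]); k=np.polyfit(P[abs(r)<2.5,al],P[abs(r)<2.5,1-al],1)
    return np.round([np.degrees(np.arctan(k[0])),k[0],np.polyval(k,P[:,al].mean()),P[:,al].mean()],2)
b=Z>.105
R=col_edge(b,range(130,195),1,(145,185)); L=col_edge(b,list(range(130,155))+list(range(167,195)),-1,(145,185))
print("beam near edge y:",line("top",R,.125,0)," far:",line("top",L,.125,0))
print("beam +x end:",line("top",row_edge(b,range(153,167),-1,(115,160)),.125,1)," -x end:",line("top",row_edge(b,range(153,167),1,(160,210)),.125,1))
s=(Z>.018)&(Z<.045); print("stop far:",line("top",col_edge(s,range(147,186),-1,(143,150)),.03,0))
print("stop ends",line("top",row_edge(s,range(147,149),-1,(120,165)),.03,1)[2],line("top",row_edge(s,range(147,149),1,(165,210)),.03,1)[2])
r=(Z>.009)&(Z<.03)
print("rails inner +x:",line("top",row_edge(r,range(173,183),1,(135,155)),.015,1)," -x:",line("top",row_edge(r,range(173,183),-1,(175,200)),.015,1))
# plate edges
p=(H[...,1]<60)&(H[...,2]>110)
c,m,a,fm=blob(p,(230,150,315,210)); print("plate centroid(hull)",ray("top",m,.01)*1000, rect(ray("top",c,.01)))
# ring
g=cv2.GaussianBlur(cv2.cvtColor(im,cv2.COLOR_RGB2GRAY),(0,0),5).astype(float)-cv2.GaussianBlur(cv2.cvtColor(im,cv2.COLOR_RGB2GRAY),(0,0),.6)
e=cv2.erode(fm,np.ones((5,5),np.uint8)); yx=np.argwhere((g>4)&(e>0)&(np.arange(512)<283)[None])
P=ray("top",yx[:,::-1],.01)[:,:2]*1000
q=np.median(P,0)
from scipy.optimize import least_squares
for _ in range(3):
    rr=np.hypot(*(P-q).T); P=P[abs(rr-38)<5]; q=least_squares(lambda q:np.hypot(*(P-q).T)-37,q,loss="soft_l1").x
print("ring",q,len(P))
for t in (80,100,120):
    c,m,a,_=blob(H[...,2]<t,(340,140,380,180)); print("black",t,ray("top",m,.018)*1000,rect(ray("top",c,.018))[2],a)
w=(H[...,1]>150)
c,m,a,_=blob(w,(320,185,380,225)); print("wood col",ray("top",m,.024)*1000,rect(ray("top",c,.024))[2],a)
# scene
g=np.load("pics/scene0.npz"); H2=cv2.cvtColor(g["im"],cv2.COLOR_RGB2HSV).astype(int); Z2=pts("scene",cv2.medianBlur(g["d"],3))[...,2]
for t in (60,90): 
    c,m,a,_=blob(H2[...,2]<t,(145,195,190,225)); E=cv2.fitEllipse(c.astype(np.float32)); print("scene black",ray("scene",m,.011)*1000,rect(ray("scene",c,.018))[2],a)
c,m,a,_=blob(H2[...,1]>150,(165,175,205,200)); print("scene wood",ray("scene",m,.015)*1000,a)
p2=(H2[...,1]<60)&(H2[...,2]>110); c,m,a,_=blob(p2,(205,180,280,225)); print("scene plate",rect(ray("scene",c,.01)))
E
python3 m2.py
```

```text
beam near edge y: [6.0000e-02 0.0000e+00 2.2668e+02 5.3742e+02]  far: [-1.1000e-01 -0.0000e+00  2.7990e+02  5.3622e+02]
beam +x end: [-1.6000e-01 -0.0000e+00  6.4501e+02  2.5506e+02]  -x end: [2.7300e+00 5.0000e-02 4.2711e+02 2.5056e+02]
stop far: [3.4000e-01 1.0000e-02 3.1950e+02 5.3631e+02]
stop ends 609.39 463.69
rails inner +x: [2.6100e+00 5.0000e-02 5.9321e+02 2.1956e+02]  -x: [-2.6000e-01 -0.0000e+00  4.7815e+02  2.1753e+02]
plate centroid(hull) [[491.99511001 -87.87744875  10.        ]] (array([491.7, -89.9]), 77.6, array([203.6, 113.6]))
ring [501.5557266  -45.37009561] 16
black 80 [[ 559.30370811 -365.9642024    18.        ]] [52.3 51.5] 230.0
black 100 [[ 559.38713306 -366.25957603   18.        ]] [55.3 52.3] 247.0
black 120 [[ 559.12859329 -366.17956527   18.        ]] [58.2 55.3] 273.0
wood col [[ 419.43581944 -337.34913797   24.        ]] [61.4 60.4] 320.0
scene black [[ 564.16809057 -364.21915428   11.        ]] [65.2 52.4] 145.0
scene black [[ 564.30625349 -364.3830451    11.        ]] [61.3 59.3] 160.0
scene wood [[ 424.88862398 -335.38958699   15.        ]] 169.0
scene plate (array([496.4, -87.6]), 77.61, array([204.5, 122. ]))
```

```bash
cat > mv.py <<'E'
import sys,numpy as np
from scipy.spatial.transform import Rotation as R
from rig import readout
# usage: mv.py x y z(mm) yaw(deg, tool x axis in world)
def mv(x,y,z,yaw):
    s=readout.state(); R0=R.from_quat(s["ee_rot"]); T=R.from_euler("z",yaw,degrees=True)*R.from_euler("x",180,degrees=True)
    sh=R0.inv().apply(np.array([x,y,z])/1000-s["tool_pos"])/.25; tn=(R0.inv()*T).as_rotvec()/(np.pi/4)
    print("now",(s["tool_pos"]*1000).round(1),"F",s["wrist_force"].round(1),"gap",round(s["finger_gap"]*1000,1),"t",round(s["time_s"],2),"shift",sh.round(3),"turn",tn.round(3))
if __name__=="__main__":
    a=list(map(float,sys.argv[1:]))
    for i in range(0,len(a),4): mv(*a[i:i+4])
E
python3 mv.py 421 -336.5 150 77.6  421 -336.5 150 60
```

```text
now [ 238.  -495.4  249.2] F [-0.1 -0.3 -0.4] gap 85.5 t 0.1 shift [ 0.935 -0.255  0.398] turn [-2.000e-03 -1.000e-03 -1.154e+00]
now [ 238.  -495.4  249.2] F [-0.1 -0.3 -0.4] gap 85.5 t 0.1 shift [ 0.935 -0.255  0.398] turn [-0.002 -0.001 -0.763]
```

Request:
{"fn": "drive_tool", "kwargs": {"commands": [[1,0.935,-0.255,0.398,0,0,-0.763],[1,0.935,-0.255,0.398,0,0,-0.763],[1,0.935,-0.255,0.398,0,0,-0.763],[1,0.935,-0.255,0.398,0,0,-0.763],[1,0.935,-0.255,0.398,0,0,-0.763],[1,0.935,-0.255,0.398,0,0,-0.763],[1,0.935,-0.255,0.398,0,0,-0.763],[1,0.935,-0.255,0.398,0,0,-0.763]], "newtons": 30}}

```text
time_s: 0.9
tool_pos: [0.4208, -0.3378, 0.1511]
ee_rot: [0.866, 0.5, -0.0, 0.0]
wrist_force: [-0.4, -0.2, 0.9]
finger_gap: 0.0854
finger_force: 0.0
```

```bash
python3 mv.py 421 -336.5 60 77.6
```

```text
now [ 420.8 -337.8  151.1] F [-0.4 -0.2  0.9] gap 85.4 t 0.9 shift [ 0.005 -0.002  0.364] turn [-0.     0.001 -0.392]
```

Request:
{"fn": "drive_tool", "kwargs": {"commands": [[1,0.005,-0.002,0.364,0,0,-0.392],[1,0.005,-0.002,0.364,0,0,-0.392],[1,0.005,-0.002,0.364,0,0,-0.392],[1,0.005,-0.002,0.364,0,0,-0.392],[1,0.005,-0.002,0.364,0,0,-0.392]]}}

```text
time_s: 1.4
tool_pos: [0.4225, -0.3382, 0.0632]
ee_rot: [0.78, 0.625, 0.0, 0.003]
wrist_force: [1.0, -1.1, 0.4]
finger_gap: 0.0854
finger_force: 0.0
```

```bash
python3 mv.py 421 -336.5 30 77.6; python3 - <<'E'
from h import *
a,_=optics.camera("scene"); b,_=optics.camera("top")
f=lambda I,x0,y0,w,h,k:cv2.resize(I[y0:y0+h,x0:x0+w,::-1],None,fx=k,fy=k,interpolation=cv2.INTER_CUBIC)
cv2.imwrite("pics/hover.png",np.hstack([f(a,135,130,100,100,4),f(b,300,150,100,100,4)]))
E
```

```text
now [ 422.5 -338.2   63.2] F [ 1.  -1.1  0.4] gap 85.4 t 1.4 shift [ 0.006 -0.008  0.133] turn [ 0.006  0.004 -0.004]
```

View pics/hover.png

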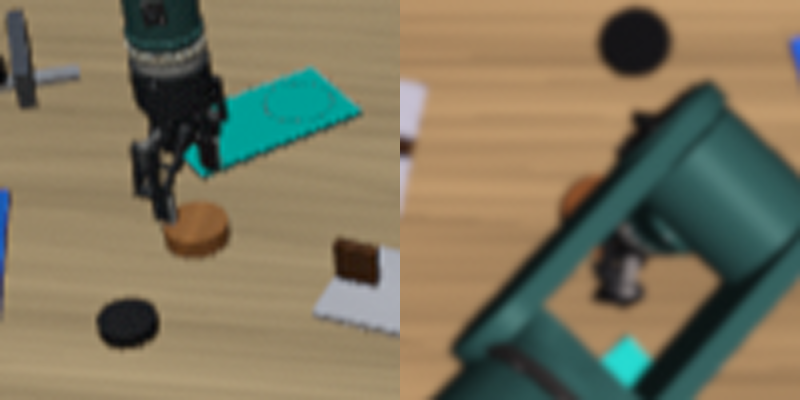

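The scene crop shows the open fingers straddling the wooden disc at (197,228), and their midpoint agrees with it once their height is allowed for. The top crop shows the disc mostly hidden behind the wrist. I'll descend.

Request:
{"fn": "drive_tool", "kwargs": {"commands": [[1,0.003,-0.003,0.08,0,0,0],[1,0.003,-0.003,0.14,0,0,0],[1,0.003,-0.003,0.155,0,0,0],[1,0.003,-0.003,0.165,0,0,0],[1,0.003,-0.003,0.165,0,0,0],[1,0.003,-0.003,0.165,0,0,0]]}}

```text
time_s: 2.1
tool_pos: [0.4215, -0.3355, 0.0198]
ee_rot: [0.779, 0.627, 0.0, 0.001]
wrist_force: [0.1, 0.4, -0.5]
finger_gap: 0.0855
finger_force: 0.0
```

Request:
{"fn": "drive_tool", "kwargs": {"commands": [[1,0,0,0.02,0,0,0],[1,0,0,0.02,0,0,0]]}}

```text
time_s: 2.3
tool_pos: [0.4207, -0.3348, 0.0133]
ee_rot: [0.779, 0.627, -0.0, -0.0]
wrist_force: [-0.5, -0.2, -0.1]
finger_gap: 0.0851
finger_force: 0.0
```

Request:
{"fn": "drive_tool", "kwargs": {"commands": [[1,-0.003,0,-0.012,0,0,0],[0.4,-0.003,0,-0.012,0,0,0],[0.4,-0.003,0,-0.012,0,0,0],[0.4,-0.003,0,-0.012,0,0,0],[0.4,-0.003,0,-0.012,0,0,0],[0.4,-0.003,0,-0.012,0,0,0],[0.4,-0.003,0,-0.012,0,0,0],[0.4,-0.003,0,-0.012,0,0,0]], "newtons": 30}}

```text
time_s: 3.1
tool_pos: [0.4211, -0.3361, 0.0173]
ee_rot: [0.779, 0.627, 0.0, 0.001]
wrist_force: [-0.0, -0.8, 4.6]
finger_gap: 0.0651
finger_force: 33.9
```

```bash
python3 mv.py 504.5 -41 100 77.6;  python3 mv.py 504.5 -41 27 77.6
```

```text
now [ 421.1 -336.1   17.3] F [-0.  -0.8  4.6] gap 65.1 t 3.1 shift [ 1.224  0.073 -0.332] turn [0.002 0.001 0.001]
now [ 421.1 -336.1   17.3] F [-0.  -0.8  4.6] gap 65.1 t 3.1 shift [ 1.224  0.073 -0.04 ] turn [0.002 0.001 0.001]
```

Request:
{"fn": "drive_tool", "kwargs": {"commands": [[0.4,0,0,-0.15,0,0,0],[0.4,0,0,-0.332,0,0,0],[0.4,0.15,0.01,-0.332,0,0,0],[0.4,0.3,0.02,-0.332,0,0,0],[0.4,0.45,0.03,-0.332,0,0,0],[0.4,0.6,0.04,-0.332,0,0,0],[0.4,0.75,0.05,-0.332,0,0,0],[0.4,0.9,0.06,-0.332,0,0,0]]}}

```text
time_s: 3.9
tool_pos: [0.4829, -0.1173, 0.0984]
ee_rot: [0.779, 0.627, -0.001, -0.001]
wrist_force: [0.5, 0.1, -0.5]
finger_gap: 0.0651
finger_force: 33.9
```

```bash
python3 mv.py 504.5 -42 60 77.6
```

```text
now [ 482.9 -117.3   98.4] F [ 0.5  0.1 -0.5] gap 65.1 t 3.9 shift [0.313 0.02  0.154] turn [-0.003 -0.     0.   ]
```

Request:
{"fn": "drive_tool", "kwargs": {"commands": [[0.4,0.12,0.008,0,0,0,0],[0.4,0.23,0.015,0,0,0,0],[0.4,0.31,0.02,0,0,0,0],[0.4,0.31,0.02,0.08,0,0,0],[0.4,0.31,0.02,0.154,0,0,0],[0.4,0.31,0.02,0.154,0,0,0],[0.4,0.31,0.02,0.154,0,0,0]]}}

```text
time_s: 4.6
tool_pos: [0.5042, -0.0443, 0.0602]
ee_rot: [0.779, 0.627, -0.001, -0.001]
wrist_force: [-0.3, 0.2, 0.3]
finger_gap: 0.0648
finger_force: 33.9
```

```bash
python3 mv.py 504.5 -42 28 77.6
```

```text
now [504.2 -44.3  60.2] F [-0.3  0.2  0.3] gap 64.8 t 4.6 shift [ 0.009 -0.001  0.129] turn [-0.003  0.     0.001]
```

Request:
{"fn": "drive_tool", "kwargs": {"commands": [[0.4,0.009,0,0.05,0,0,0],[0.4,0.009,0,0.1,0,0,0],[0.4,0.009,0,0.122,0,0,0],[0.4,0.009,0,0.127,0,0,0],[0.4,0.009,0,0.127,0,0,0]]}}

```text
time_s: 5.1
tool_pos: [0.5053, -0.0423, 0.0289]
ee_rot: [0.779, 0.627, -0.0, -0.0]
wrist_force: [0.2, -0.6, 0.4]
finger_gap: 0.0649
finger_force: 33.9
```

Request:
{"fn": "drive_tool", "kwargs": {"commands": [[0.4,0,0,0.002,0,0,0],[0.4,0,0,0.004,0,0,0],[0.4,0,0,0.004,0,0,0]]}}

```text
time_s: 5.4
tool_pos: [0.5057, -0.0423, 0.0286]
ee_rot: [0.779, 0.627, 0.0, 0.0]
wrist_force: [0.5, -0.1, -1.4]
finger_gap: 0.0652
finger_force: 33.9
```

Request:
{"fn": "drive_tool", "kwargs": {"commands": [[0.4,0,0,0.004,0,0,0],[0.4,0,0,0.004,0,0,0]]}}

```text
time_s: 5.6
tool_pos: [0.5056, -0.0423, 0.0274]
ee_rot: [0.779, 0.627, 0.0, 0.0]
wrist_force: [-0.5, -0.1, -1.3]
finger_gap: 0.0649
finger_force: 33.9
```

Request:
{"fn": "drive_tool", "kwargs": {"commands": [[0.85,0,0,0,0,0,0],[0.9,0,0,0,0,0,0],[0.95,0,0,0,0,0,0],[1,0,0,0,0,0,0],[1,0,0,0,0,0,0],[1,0,0,-0.15,0,0,0],[1,0,0,-0.4,0,0,0],[1,0,0,-0.4,0,0,0]]}}

```text
time_s: 6.4
tool_pos: [0.5088, -0.0429, 0.1336]
ee_rot: [0.779, 0.627, 0.004, 0.004]
wrist_force: [0.8, 0.1, 0.8]
finger_gap: 0.0854
finger_force: 0.0
```

```bash
python3 mv.py 562 -365.5 120 77.6
```

```text
now [508.8 -42.9 133.6] F [0.8 0.1 0.8] gap 85.4 t 6.4 shift [-1.215  0.484  0.06 ] turn [ 0.014 -0.     0.001]
```

Request:
{"fn": "drive_tool", "kwargs": {"commands": [[1,-0.18,0.07,0.0,0,0,0],[1,-0.36,0.145,0.0,0,0,0],[1,-0.54,0.215,0.02,0,0,0],[1,-0.72,0.285,0.03,0,0,0],[1,-0.9,0.36,0.05,0,0,0],[1,-1,0.4,0.05,0,0,0],[1,-1,0.4,0.05,0,0,0]]}}

```text
time_s: 7.1
tool_pos: [0.5492, -0.3118, 0.1137]
ee_rot: [0.781, 0.625, -0.001, 0.0]
wrist_force: [1.2, -0.0, -0.5]
finger_gap: 0.0854
finger_force: 0.0
```

```bash
cat > look1.py <<'E'
from h import *
im,d,H=look("top"); np.savez("pics/t1.npz",im=im,d=d); H=H.astype(int)
w=(H[...,1]>130)&(H[...,2]>60); B=(235,150,290,210)
# disc inside plate
pl=(H[...,1]<60)&(H[...,2]>110)
c,m,a,fm=blob(pl|(w&False),(225,150,320,215)); R=rect(ray("top",c,.01)); print("plate",R)
k=cv2.erode(cv2.morphologyEx(fm,cv2.MORPH_CLOSE,np.ones((25,25),np.uint8)),np.ones((5,5),np.uint8))
c,m,a,_=blob((H[...,1]>100)&(k>0),(235,150,283,210)); print("disc@34",ray("top",m,.034)*1000,rect(ray("top",c,.034)),a,"px",m)
gr=cv2.cvtColor(im,cv2.COLOR_RGB2GRAY)
cv2.imwrite("pics/place1.png",cv2.resize(im[145:215,230:310,::-1],None,fx=8,fy=8,interpolation=cv2.INTER_CUBIC))
E
python3 look1.py; python3 mv.py 562 -365.5 100 77.6
```

```text
plate (array([491.6, -89.9]), 77.6, array([203.6, 113.6]))
disc@34 [[504.38852923 -45.65401176  34.        ]] (array([505.1, -46.3]), 0.26, array([57.7, 57.5])) 284.0 px [258.79929577 176.22183099]
now [ 549.2 -309.5  113.9] F [ 0.2  0.8 -0.2] gap 85.7 t 7.15 shift [-0.208  0.099  0.055] turn [-0.001 -0.001 -0.003]
```

View pics/place1.png

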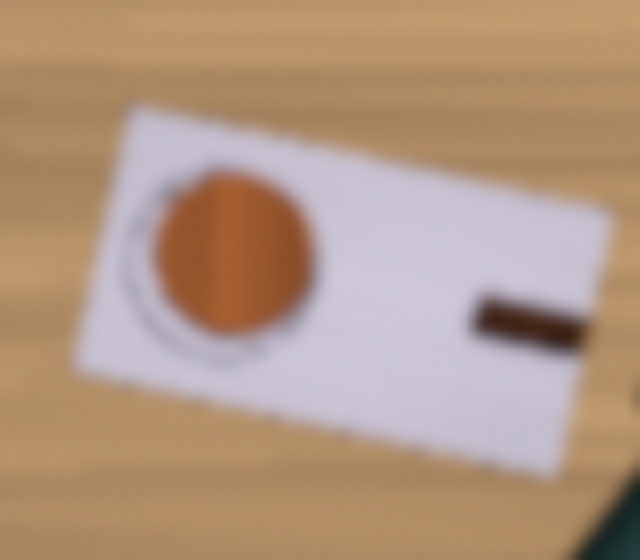

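The plate crop shows the wooden disc at about (233,254), while the ring's visible arc (left 125, bottom 360) puts the ring's centre near (220,266). So the disc sits several mm off-centre (part of that is parallax). I'll quantify it using the ring in the first picture.

```bash
cat > ring.py <<'E'
from h import *
from scipy.optimize import least_squares
def ringfit(f,cam,g0,excl=None):
    im=np.load(f)["im"]; G=cv2.cvtColor(im,cv2.COLOR_RGB2GRAY).astype(np.float32)
    D=cv2.morphologyEx(G,cv2.MORPH_CLOSE,np.ones((7,7),np.uint8))-G
    v,u=np.mgrid[:384,:512]; P=ray(cam,np.c_[u.ravel(),v.ravel()],.01)[:,:2]*1000; D=D.ravel(); q=np.array(g0,float)
    S=cv2.cvtColor(im,cv2.COLOR_RGB2HSV)[...,1].ravel()
    for _ in range(8):
        r=np.hypot(*(P-q).T); k=(abs(r-37)<7)&(D>6)&(S<70)
        if excl is not None: k&=np.hypot(*(P-np.array(excl)).T)>41
        w=D[k]; q3=least_squares(lambda a:np.sqrt(w)*(np.hypot(*(P[k]-a[:2]).T)-a[2]),[*q,37]).x; q=q3[:2]
    return q3.round(2),int(k.sum()), np.round((np.hypot(*(P[k]-q).T)-q3[2]).std(),2)
if __name__=="__main__":
    for c in ((502,-42),(502,-46)):print(ringfit("pics/top0.npz","top",c)); print(ringfit("pics/scene0.npz","scene",c))
    # cross-check with edges of the plate from fitted plate corners
    p=optics.camera_params("top"); print("cam",-p["R"].T@p["t"])
    for f,c0 in (("pics/t1.npz","wood"),):
        im=np.load(f)["im"]; H=cv2.cvtColor(im,cv2.COLOR_RGB2HSV).astype(int)
        for t in (65,80,100):
            c,m,a,_=blob((H[...,1]>t),(245,163,273,190)); E=cv2.minEnclosingCircle(c.astype(np.float32)); print(t,a,ray("top",m,.034)*1000,ray("top",m,.03)*1000)
E
python3 ring.py
```

```text
(array([502.5 , -40.92,  38.21]), 226, np.float64(2.99))
(array([503.4 , -38.32,  38.04]), 100, np.float64(2.84))
(array([502.5 , -40.92,  38.21]), 226, np.float64(2.99))
(array([503.4 , -38.32,  38.04]), 100, np.float64(2.84))
cam [ 0.36904845 -0.04004881  1.42918687]
65 313.0 [[504.06553875 -45.75557384  34.        ]] [[504.45263269 -45.77193513  30.        ]]
80 298.0 [[503.86221649 -45.6221145   34.        ]] [[504.24872749 -45.63809315  30.        ]]
100 284.0 [[504.38852923 -45.65401176  34.        ]] [[504.77654917 -45.67008187  30.        ]]
```

```bash
python3 mv.py 505.3 -45.5 100 77.6
```

```text
now [ 549.2 -309.5  113.9] F [ 0.2  0.8 -0.2] gap 85.7 t 7.15 shift [ 0.993 -0.401  0.056] turn [-0.001 -0.001 -0.003]
```

Request:
{"fn": "drive_tool", "kwargs": {"commands": [[1,0.18,-0.07,0.0,0,0,0],[1,0.36,-0.145,0.0,0,0,0],[1,0.54,-0.215,0.02,0,0,0],[1,0.72,-0.29,0.03,0,0,0],[1,0.9,-0.365,0.05,0,0,0],[1,0.993,-0.401,0.056,0,0,0],[1,0.993,-0.401,0.15,0,0,0],[1,0.993,-0.401,0.15,0,0,0]]}}

```text
time_s: 7.95
tool_pos: [0.5019, -0.0412, 0.0747]
ee_rot: [0.778, 0.628, -0.002, -0.002]
wrist_force: [0.1, 0.2, 0.3]
finger_gap: 0.0853
finger_force: 0.0
```

```bash
python3 mv.py 505.3 -45.5 28 77.6
```

```text
now [501.9 -41.2  74.7] F [0.1 0.2 0.3] gap 85.3 t 7.95 shift [-0.014  0.018  0.187] turn [-0.008 -0.     0.005]
```

Request:
{"fn": "drive_tool", "kwargs": {"commands": [[1,0,0,0.1,0,0,0],[1,0,0,0.1,0,0,0],[1,0,0,0.1,0,0,0]]}}

```text
time_s: 8.25
tool_pos: [0.5045, -0.0439, 0.0525]
ee_rot: [0.779, 0.627, -0.0, -0.0]
wrist_force: [-0.7, -0.0, -0.0]
finger_gap: 0.0854
finger_force: 0.0
```

```bash
python3 mv.py 505.3 -45.5 28 77.6
```

```text
now [504.5 -43.9  52.5] F [-0.7 -0.  -0. ] gap 85.4 t 8.25 shift [-0.006  0.005  0.098] turn [-0.001  0.     0.   ]
```

Request:
{"fn": "drive_tool", "kwargs": {"commands": [[1,-0.006,0.004,0.04,0,0,0],[1,-0.006,0.004,0.07,0,0,0],[1,-0.006,0.004,0.09,0,0,0],[1,-0.006,0.004,0.09,0,0,0],[1,-0.006,0.004,0.09,0,0,0]]}}

```text
time_s: 8.75
tool_pos: [0.5055, -0.0456, 0.0297]
ee_rot: [0.779, 0.627, -0.0, -0.0]
wrist_force: [-0.1, 0.7, 0.2]
finger_gap: 0.0854
finger_force: 0.0
```

```bash
python3 mv.py 505.3 -45.5 28 77.6
```

```text
now [505.5 -45.6  29.7] F [-0.1  0.7  0.2] gap 85.4 t 8.75 shift [ 0.    -0.001  0.007] turn [-0.     0.     0.001]
```

Request:
{"fn": "drive_tool", "kwargs": {"commands": [[0.4,0,0,0,0,0,0],[0.4,0,0,0,0,0,0],[0.4,0,0,0,0,0,0],[0.4,0,0,0,0,0,0],[0.4,0,0,0,0,0,0],[0.4,0,0,-0.012,0,0,0],[0.4,0,0,-0.012,0,0,0],[0.4,0.0175,-0.0105,-0.012,0,0,0]]}}

```text
time_s: 9.55
tool_pos: [0.5037, -0.0409, 0.0324]
ee_rot: [0.779, 0.627, -0.0, -0.0]
wrist_force: [0.1, 0.7, -0.3]
finger_gap: 0.0652
finger_force: 33.3
```

Request:
{"fn": "drive_tool", "kwargs": {"commands": [[0.4,0,0,0,0,0,0],[0.4,0,0,0.006,0,0,0],[0.4,0,0,0.012,0,0,0],[0.4,0,0,0.014,0,0,0],[0.4,0,0,0.014,0,0,0]]}}

```text
time_s: 10.05
tool_pos: [0.5039, -0.0406, 0.0305]
ee_rot: [0.779, 0.627, -0.0, -0.0]
wrist_force: [-3.7, 1.1, 7.7]
finger_gap: 0.065
finger_force: 34.1
```

Request:
{"fn": "drive_tool", "kwargs": {"commands": [[0.8,0,0,-0.002,0,0,0],[0.85,0,0,-0.002,0,0,0],[0.9,0,0,-0.002,0,0,0],[1,0,0,-0.002,0,0,0],[1,0,0,-0.002,0,0,0],[1,0,0,-0.1,0,0,0],[1,0,0,-0.25,0,0,0],[1,0,0,-0.35,0,0,0]]}}

```text
time_s: 10.85
tool_pos: [0.5045, -0.0409, 0.1188]
ee_rot: [0.779, 0.627, 0.001, 0.001]
wrist_force: [0.4, -1.1, 1.2]
finger_gap: 0.0857
finger_force: 0.0
```

Request:
{"fn": "drive_tool", "kwargs": {"commands": [[1,-0.18,0.07,0.0,0,0,0],[1,-0.36,0.145,0.0,0,0,0],[1,-0.54,0.22,0.0,0,0,0],[1,-0.72,0.3,0.0,0,0,0],[1,-0.9,0.38,0.0,0,0,0],[1,-1,0.42,0.0,0,0,0],[1,-1,0.42,0.0,0,0,0]]}}

```text
time_s: 11.55
tool_pos: [0.5527, -0.3116, 0.1161]
ee_rot: [0.781, 0.625, -0.0, 0.0]
wrist_force: [1.1, 1.5, -0.4]
finger_gap: 0.0852
finger_force: 0.0
```

```bash
cat > look2.py <<'E'
from ring import *
im,d,H=look("top"); np.savez("pics/t2.npz",im=im,d=d); H=H.astype(int)
for t in (65,80,100):
    c,m,a,_=blob((H[...,1]>t),(245,163,273,190)); print(t,a,(ray("top",m,.034)*1000).round(1),m)
pl=(H[...,1]<60)&(H[...,2]>110)
c,m,a,fm=blob(pl,(225,150,320,215)); print("plate",rect(ray("top",c,.01)))
for t in (80,120):
    c,m,a,_=blob(H[...,2]<t,(340,140,380,180)); print("black",ray("top",m,.018)*1000,a)
E
python3 look2.py; python3 mv.py 560 -365.5 60 77.6
```

```text
65 313.0 [[503.8 -40.8  34. ]] [257.26837061 176.39297125]
80 307.0 [[503.8 -40.5  34. ]] [257.17589577 176.39087948]
100 290.0 [[503.9 -40.6  34. ]] [257.2        176.35862069]
plate (array([491.7, -89.9]), 77.75, array([203.4, 114. ]))
black [[ 564.55206561 -375.85062967   18.        ]] 793.0
black [[ 569.9575609  -370.74426505   18.        ]] 1237.0
now [ 552.6 -309.2  116. ] F [-0.2  0.1 -0.8] gap 85.4 t 11.6 shift [-0.214  0.078  0.224] turn [-0.001 -0.001 -0.003]
```

```bash
python3 mv.py 560 -367 60 77.6
```

```text
now [ 552.6 -309.2  116. ] F [-0.2  0.1 -0.8] gap 85.4 t 11.6 shift [-0.22   0.079  0.224] turn [-0.001 -0.001 -0.003]
```

Request:
{"fn": "drive_tool", "kwargs": {"commands": [[1,-0.15,0.05,0,0,0,0],[1,-0.22,0.079,0.08,0,0,0],[1,-0.22,0.079,0.2,0,0,0],[1,-0.22,0.079,0.224,0,0,0],[1,-0.22,0.079,0.224,0,0,0],[1,-0.22,0.079,0.224,0,0,0]]}}

```text
time_s: 12.2
tool_pos: [0.5612, -0.3646, 0.0622]
ee_rot: [0.779, 0.627, 0.0, 0.001]
wrist_force: [-0.0, 0.1, 0.1]
finger_gap: 0.0851
finger_force: 0.0
```

```bash
python3 mv.py 560 -367 14 77.6; python3 - <<'E'
from h import *
a,_=optics.camera("scene"); b,_=optics.camera("top")
f=lambda I,x0,y0,w,h,k:cv2.resize(I[y0:y0+h,x0:x0+w,::-1],None,fx=k,fy=k,interpolation=cv2.INTER_CUBIC)
cv2.imwrite("pics/hover2.png",np.hstack([f(a,135,150,80,80,5),f(b,320,120,80,80,5)]))
E
```

```text
now [ 561.2 -364.6   62.2] F [-0.   0.1  0.1] gap 85.1 t 12.2 shift [-0.01  -0.003  0.193] turn [0.002 0.001 0.002]
```

View pics/hover2.png

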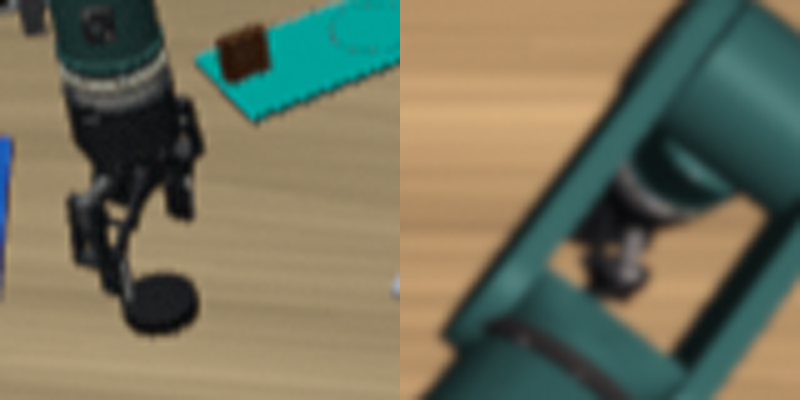

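The scene crop shows the open fingers straddling the black disc at (162,303), with the front fingertip at about (125,300). I'll descend.

Request:
{"fn": "drive_tool", "kwargs": {"commands": [[1,-0.006,-0.003,0.08,0,0,0],[1,-0.006,-0.003,0.14,0,0,0],[1,-0.006,-0.003,0.17,0,0,0],[1,-0.006,-0.003,0.185,0,0,0],[1,-0.006,-0.003,0.192,0,0,0],[1,-0.006,-0.003,0.192,0,0,0]]}}

```text
time_s: 12.9
tool_pos: [0.5596, -0.3668, 0.0131]
ee_rot: [0.779, 0.627, 0.0, 0.0]
wrist_force: [0.7, -0.1, -0.4]
finger_gap: 0.0854
finger_force: 0.0
```

```bash
python3 mv.py 560 -367 15 77.6
```

```text
now [ 559.6 -366.8   13.1] F [ 0.7 -0.1 -0.4] gap 85.4 t 12.9 shift [-0.     0.002 -0.008] turn [0.001 0.    0.001]
```

Request:
{"fn": "drive_tool", "kwargs": {"commands": [[1,0,0.002,-0.008,0,0,0],[0.3,0,0.002,-0.008,0,0,0],[0.3,0,0.002,-0.008,0,0,0],[0.3,0,0.002,-0.008,0,0,0],[0.3,0,0.002,-0.008,0,0,0],[0.3,0,0.002,-0.008,0,0,0],[0.3,0,0.002,-0.008,0,0,0],[0.3,0,0.002,-0.008,0,0,0]]}}

```text
time_s: 13.7
tool_pos: [0.5604, -0.3672, 0.0159]
ee_rot: [0.779, 0.627, 0.0, 0.001]
wrist_force: [0.1, -0.1, 5.5]
finger_gap: 0.0569
finger_force: 32.6
```

```bash
python3 mv.py 503.3 -41 90 77.6
```

```text
now [ 560.4 -367.2   15.9] F [ 0.1 -0.1  5.5] gap 56.9 t 13.7 shift [ 1.225 -0.502 -0.298] turn [0.002 0.001 0.001]
```

Request:
{"fn": "drive_tool", "kwargs": {"commands": [[0.3,0,0,-0.15,0,0,0],[0.3,0,0,-0.31,0,0,0],[0.3,0.16,-0.066,-0.31,0,0,0],[0.3,0.32,-0.131,-0.31,0,0,0],[0.3,0.48,-0.197,-0.31,0,0,0],[0.3,0.64,-0.262,-0.31,0,0,0],[0.3,0.8,-0.328,-0.31,0,0,0],[0.3,0.96,-0.393,-0.31,0,0,0]]}}

```text
time_s: 14.5
tool_pos: [0.5139, -0.1094, 0.0911]
ee_rot: [0.779, 0.627, -0.001, -0.001]
wrist_force: [0.1, 1.2, 0.4]
finger_gap: 0.0572
finger_force: 32.5
```

```bash
python3 mv.py 503.5 -40.7 65 77.6
```

```text
now [ 513.9 -109.4   91.1] F [0.1 1.2 0.4] gap 57.2 t 14.5 shift [ 0.26  -0.099  0.105] turn [-0.003 -0.     0.   ]
```

Request:
{"fn": "drive_tool", "kwargs": {"commands": [[0.3,0.12,-0.045,0,0,0,0],[0.3,0.22,-0.083,0,0,0,0],[0.3,0.26,-0.098,0.0,0,0,0],[0.3,0.26,-0.098,0.05,0,0,0],[0.3,0.26,-0.098,0.105,0,0,0],[0.3,0.26,-0.098,0.105,0,0,0],[0.3,0.26,-0.098,0.105,0,0,0]]}}

```text
time_s: 15.2
tool_pos: [0.5047, -0.0436, 0.0646]
ee_rot: [0.78, 0.626, -0.001, -0.001]
wrist_force: [0.2, 0.9, -0.1]
finger_gap: 0.0572
finger_force: 32.5
```

```bash
python3 mv.py 503.5 -40.7 51.5 77.6
```

```text
now [504.7 -43.6  64.6] F [ 0.2  0.9 -0.1] gap 57.2 t 15.2 shift [ 0.01  -0.007  0.053] turn [-0.003  0.001 -0.002]
```

Request:
{"fn": "drive_tool", "kwargs": {"commands": [[0.3,0.009,-0.004,0.02,0,0,0],[0.3,0.009,-0.004,0.04,0,0,0],[0.3,0.009,-0.004,0.052,0,0,0],[0.3,0.009,-0.004,0.052,0,0,0],[0.3,0.009,-0.004,0.052,0,0,0]]}}

```text
time_s: 15.7
tool_pos: [0.5048, -0.0402, 0.0531]
ee_rot: [0.779, 0.627, -0.0, 0.0]
wrist_force: [-0.4, 0.7, -0.4]
finger_gap: 0.057
finger_force: 32.5
```

```bash
python3 mv.py 503.5 -40.7 50 77.6
```

```text
now [504.8 -40.2  53.1] F [-0.4  0.7 -0.4] gap 57.0 t 15.7 shift [-0.003 -0.005  0.012] turn [0.    0.    0.001]
```

Request:
{"fn": "drive_tool", "kwargs": {"commands": [[0.3,-0.003,-0.005,0,0,0,0],[0.3,-0.003,-0.005,0.006,0,0,0],[0.3,-0.003,-0.005,0.01,0,0,0],[0.3,-0.003,-0.005,0.01,0,0,0],[0.3,-0.003,-0.005,0.01,0,0,0]]}}

```text
time_s: 16.2
tool_pos: [0.5034, -0.0406, 0.0505]
ee_rot: [0.779, 0.627, -0.0, 0.0]
wrist_force: [-0.8, 0.7, -0.5]
finger_gap: 0.0564
finger_force: 32.5
```

Request:
{"fn": "drive_tool", "kwargs": {"commands": [[0.3,0,0,0.003,0,0,0],[0.3,0,0,0.003,0,0,0],[0.3,0,0,0.003,0,0,0]]}}

```text
time_s: 16.5
tool_pos: [0.5036, -0.0407, 0.0499]
ee_rot: [0.779, 0.627, 0.0, 0.0]
wrist_force: [1.3, 0.5, 0.0]
finger_gap: 0.0569
finger_force: 32.5
```

Request:
{"fn": "drive_tool", "kwargs": {"commands": [[0.3,0,0,0.003,0,0,0],[0.3,0,0,0.003,0,0,0],[0.3,0,0,0.003,0,0,0]]}}

```text
time_s: 16.8
tool_pos: [0.5036, -0.0406, 0.0498]
ee_rot: [0.779, 0.627, 0.0, 0.0]
wrist_force: [-2.0, 1.2, 5.6]
finger_gap: 0.0569
finger_force: 33.0
```

Contact. I'll release, lift and back off to look.

Request:
{"fn": "drive_tool", "kwargs": {"commands": [[0.72,0,0,-0.002,0,0,0],[0.78,0,0,-0.002,0,0,0],[0.85,0,0,-0.002,0,0,0],[1,0,0,-0.002,0,0,0],[1,0,0,-0.002,0,0,0],[1,0,0,-0.1,0,0,0],[1,0,0,-0.25,0,0,0],[1,0,0,-0.3,0,0,0]]}}

```text
time_s: 17.6
tool_pos: [0.5055, -0.041, 0.128]
ee_rot: [0.779, 0.627, 0.002, 0.003]
wrist_force: [1.5, 0.1, 0.5]
finger_gap: 0.0855
finger_force: 0.0
```

Request:
{"fn": "drive_tool", "kwargs": {"commands": [[1,-0.18,0.04,0.0,0,0,0],[1,-0.36,0.08,0.0,0,0,0],[1,-0.54,0.12,0.0,0,0,0],[1,-0.72,0.16,0.0,0,0,0],[1,-0.9,0.2,0.0,0,0,0],[1,-0.9,0.2,0.0,0,0,0]]}}

```text
time_s: 18.2
tool_pos: [0.5033, -0.2765, 0.1233]
ee_rot: [0.781, 0.624, -0.001, 0.001]
wrist_force: [-0.2, 0.1, -0.6]
finger_gap: 0.0855
finger_force: 0.0
```

```bash
cat > look3.py <<'E'
from ring import *
import sys
im,d,H=look("top"); np.savez(sys.argv[1]+".npz",im=im,d=d); H=H.astype(int)
b,_=optics.camera("scene"); np.savez(sys.argv[1]+"s.npz",im=b)
pl=(H[...,1]<60)&(H[...,2]>110)
c,m,a,fm=blob(pl,(225,150,320,215)); print("plate",rect(ray("top",c,.01)))
W=pts("top",cv2.medianBlur(d,3)); 
for t in (70,90,110):
    c,m,a,_=blob(H[...,2]<t,(243,160,275,192)); print("black@52",(ray("top",m,.052)*1000).round(1),a,m)
c,m,a,_=blob((H[...,1]>80)|(H[...,2]<100),(243,160,275,192)); print("union@34",(ray("top",m,.034)*1000).round(1),a)
f=lambda I,x0,y0,w,h,k:cv2.resize(I[y0:y0+h,x0:x0+w,::-1],None,fx=k,fy=k,interpolation=cv2.INTER_CUBIC)
cv2.imwrite(sys.argv[1]+".png",np.hstack([f(im,230,145,80,70,5),f(b,205,170,80,70,5)]))
E
python3 look3.py pics/t3
```

```text
plate (array([491.7, -89.9]), 77.6, array([203.6, 113.6]))
black@52 [[503.2 -41.4  52. ]] 225.0 [257.48444444 176.03555556]
black@52 [[502.7 -41.1  52. ]] 249.0 [257.3815261  176.20883534]
black@52 [[502.9 -41.2  52. ]] 278.0 [257.42446043 176.13309353]
union@34 [[503.8 -40.8  34. ]] 274.0
```

View pics/t3.png

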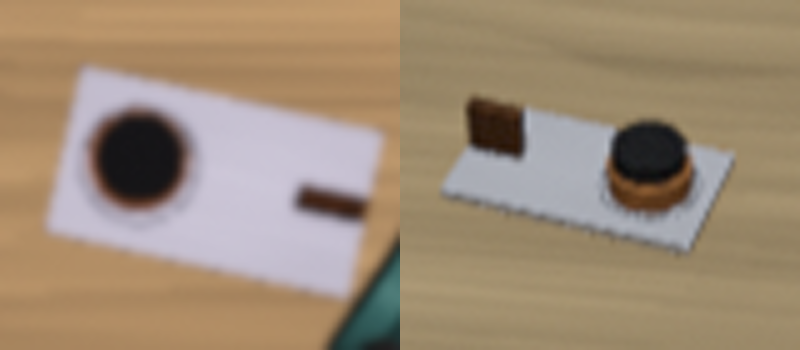

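The left crop shows the black disc (138,157) concentric on the wood within the ring. The right crop shows both discs flat. Now the fin.

```bash
python3 mv.py 476 -162.5 90 77.6
```

```text
now [ 503.6 -271.8  123.2] F [-0.1 -0.4 -0.4] gap 85.2 t 18.3 shift [ 0.403 -0.202  0.133] turn [-0.002 -0.001 -0.002]
```

Request:
{"fn": "drive_tool", "kwargs": {"commands": [[1,0.15,-0.08,0.04,0,0,0],[1,0.3,-0.15,0.08,0,0,0],[1,0.403,-0.202,0.12,0,0,0],[1,0.403,-0.202,0.133,0,0,0],[1,0.403,-0.202,0.133,0,0,0],[1,0.403,-0.202,0.133,0,0,0]]}}

```text
time_s: 18.9
tool_pos: [0.4769, -0.1619, 0.0913]
ee_rot: [0.779, 0.627, 0.0, 0.001]
wrist_force: [-0.0, -0.3, 0.0]
finger_gap: 0.0854
finger_force: 0.0
```

```bash
python3 mv.py 476 -162.5 35 77.6
```

```text
now [ 476.9 -161.9   91.3] F [-0.  -0.3  0. ] gap 85.4 t 18.9 shift [-0.003 -0.003  0.225] turn [0.001 0.001 0.002]
```

Request:
{"fn": "drive_tool", "kwargs": {"commands": [[1,-0.003,-0.003,0.1,0,0,0],[1,-0.003,-0.003,0.18,0,0,0],[1,-0.003,-0.003,0.22,0,0,0],[1,-0.003,-0.003,0.225,0,0,0],[1,-0.003,-0.003,0.225,0,0,0]]}}

```text
time_s: 19.4
tool_pos: [0.476, -0.1631, 0.0351]
ee_rot: [0.779, 0.627, 0.0, 0.0]
wrist_force: [0.2, -0.4, 0.6]
finger_gap: 0.0855
finger_force: 0.0
```

Request:
{"fn": "drive_tool", "kwargs": {"commands": [[0.5,0,0,0,0,0,0],[0.4,0,0,0,0,0,0],[0.35,0,0,0,0,0,0],[0.3,0,0,0,0,0,0],[0.25,0,0,0,0,0,0],[0.25,0,0,0,0,0,0]], "newtons": 25}}

```text
time_s: 20.0
tool_pos: [0.4754, -0.1624, 0.0347]
ee_rot: [0.779, 0.627, 0.0, 0.0]
wrist_force: [0.1, -0.1, 0.8]
finger_gap: 0.0215
finger_force: 0.0
```

Request:
{"fn": "drive_tool", "kwargs": {"commands": [[0.2,0,0,0,0,0,0],[0.15,0,0,0,0,0,0],[0.1,0,0,0,0,0,0],[0.05,0,0,0,0,0,0],[0,0,0,0,0,0,0],[0,0,0,0,0,0,0]], "newtons": 25}}

```text
time_s: 20.6
tool_pos: [0.4756, -0.1625, 0.0347]
ee_rot: [0.779, 0.627, 0.0, 0.0]
wrist_force: [1.3, -0.5, -0.0]
finger_gap: 0.014
finger_force: 25.2
```

Request:
{"fn": "drive_tool", "kwargs": {"commands": [[0,0,0,0.002,0,0,0],[0,0.01,0.004,0.003,0,0,-0.007],[0,0.03,0.012,0.003,0,0,-0.02],[0,0.055,0.021,0.003,0,0,-0.037],[0,0.08,0.031,0.003,0,0,-0.053],[0,0.105,0.04,0.003,0,0,-0.07],[0,0.12,0.046,0.003,0,0,-0.08],[0,0.125,0.048,0.003,0,0,-0.083]], "newtons": 55}}

```text
time_s: 21.4
tool_pos: [0.4937, -0.1366, 0.0347]
ee_rot: [0.758, 0.652, -0.002, 0.002]
wrist_force: [-4.5, -7.5, 4.4]
finger_gap: 0.0136
finger_force: 54.7
```

```bash
python3 mv.py 536.5 -70 34 90; python3 - <<'E'
from rig import readout
s=readout.state();print(s["ft_torque"],s["finger_force"])
E
```

```text
now [ 493.7 -136.6   34.7] F [-4.5 -7.5  4.4] gap 13.6 t 21.4 shift [0.289 0.13  0.001] turn [-0.     0.006 -0.191]
[-0.59018772  0.40644751  0.08298368] 54.67008411884308
```

Request:
{"fn": "drive_tool", "kwargs": {"commands": [[0,0.01,0.004,0,0,0,-0.007],[0,0.03,0.013,0,0,0,-0.02],[0,0.055,0.025,0,0,0,-0.036],[0,0.085,0.038,0,0,0,-0.056],[0,0.115,0.052,0,0,0,-0.076],[0,0.14,0.063,0,0,0,-0.093],[0,0.155,0.07,0,0,0,-0.103],[0,0.16,0.072,0,0,0,-0.106]]}}

```text
time_s: 22.2
tool_pos: [0.5176, -0.0998, 0.0347]
ee_rot: [0.73, 0.683, -0.002, 0.002]
wrist_force: [-3.5, -7.8, 4.6]
finger_gap: 0.0134
finger_force: 54.7
```

```bash
python3 mv.py 536.5 -70 34 90
```

```text
now [517.6 -99.8  34.7] F [-3.5 -7.8  4.6] gap 13.4 t 22.2 shift [0.124 0.067 0.002] turn [-0.     0.006 -0.085]
```

Request:
{"fn": "drive_tool", "kwargs": {"commands": [[0,0.01,0.005,0,0,0,-0.007],[0,0.03,0.016,0,0,0,-0.02],[0,0.055,0.03,0,0,0,-0.038],[0,0.085,0.046,0,0,0,-0.058],[0,0.11,0.059,0,0,0,-0.075],[0,0.12,0.065,0,0,0,-0.083],[0,0.124,0.067,0,0,0,-0.085],[0,0.124,0.067,0,0,0,-0.085]]}}

```text
time_s: 23.0
tool_pos: [0.5364, -0.07, 0.0347]
ee_rot: [0.707, 0.707, -0.002, 0.001]
wrist_force: [-2.3, -6.1, 3.7]
finger_gap: 0.0134
finger_force: 54.7
```

```bash
cat > look4.py <<'E'
from h import *
import sys
im,d,H=look("top"); np.savez(sys.argv[1]+".npz",im=im,d=d); H=H.astype(int); x0,x1=int(sys.argv[2]),int(sys.argv[3])
b,_=optics.camera("scene")
pl=(H[...,1]<60)&(H[...,2]>110)
c,m,a,fm=blob(pl,(x0,140,x1,215)); print("plate",rect(ray("top",c,.01)))
P=ray("top",c,.01)[:,:2]*1000; yf=P[:,1].max()
for lo in (-190,):
    ys=np.arange(yf-60,yf-10,3.2); e=[(P[abs(P[:,1]-y)<2,0].max(),P[abs(P[:,1]-y)<2,0].min(),y) for y in ys if (abs(P[:,1]-y)<2).sum()>1]; e=np.array(e)
    print("front y",yf.round(1),"x edges",np.polyfit(e[:,2],e[:,0],1)[0].round(4),np.polyfit(e[:,2],e[:,1],1)[0].round(4),"mid x",((e[:,0]+e[:,1])/2).mean().round(1),"w",(e[:,0]-e[:,1]).mean().round(1))
c,m,a,_=blob(H[...,2]<90,(x0,150,x1,195)); print("black@52",(ray("top",m,.052)*1000).round(1),a,m)
f=lambda I,x0,y0,w,h,k:cv2.resize(I[y0:y0+h,x0:x0+w,::-1],None,fx=k,fy=k,interpolation=cv2.INTER_CUBIC)
cv2.imwrite(sys.argv[1]+".png",np.hstack([f(im,140,120,150,100,2.6),f(b,205,170,150,100,2.6)]))
E
python3 look4.py pics/t4 185 290; python3 mv.py 536.5 -70 34 90
```

```text
plate (array([535. ,  53.3]), 0.2, array([114.6, 101.3]))
front y 104.2 x edges 0.0919 -0.0046 mid x 535.6 w 109.5
black@52 [[532.4 -66.8  52. ]] 700.0 [265.55 166.86]
now [536.4 -70.   34.7] F [-2.  -6.1  4.2] gap 13.4 t 23.1 shift [0.    0.    0.003] turn [-0.     0.005 -0.   ]
```

View pics/t4.png

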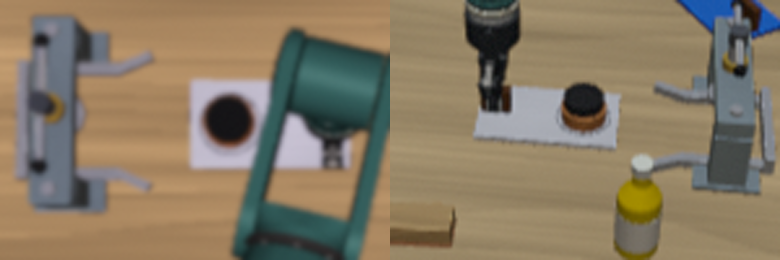

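The left crop shows the carrier squared up in front of the press mouth with the pad at about (227,118). The right crop shows the pad upright and the bottle and block clear. Plate mid x ≈ 535.5 against the rails' 536, so I'll slide in now.

Request:
{"fn": "drive_tool", "kwargs": {"commands": [[0,0.01,0.001,0,0,0,0],[0,0.035,0.002,0,0,0,0],[0,0.07,0.002,0,0,0,0],[0,0.11,0.002,0,0,0,0],[0,0.15,0.002,0,0,0,0],[0,0.19,0.002,0,0,0,0],[0,0.225,0.002,0,0,0,0],[0,0.24,0.002,0,0,0,0]]}}

```text
time_s: 23.9
tool_pos: [0.5376, -0.0095, 0.0347]
ee_rot: [0.707, 0.707, -0.001, 0.002]
wrist_force: [0.7, -7.5, 4.7]
finger_gap: 0.0133
finger_force: 54.5
```

Request:
{"fn": "drive_tool", "kwargs": {"commands": [[0,0.01,0,0,0,0,0],[0,0.03,0,0,0,0,0],[0,0.055,0,0,0,0,0],[0,0.08,0,0,0,0,0],[0,0.105,0,0,0,0,0],[0,0.13,0,0,0,0,0],[0,0.15,0,0,0,0,0],[0,0.16,0,0,0,0,0]]}}

```text
time_s: 24.7
tool_pos: [0.5377, 0.0302, 0.0347]
ee_rot: [0.707, 0.707, -0.001, 0.002]
wrist_force: [0.2, -6.8, 4.3]
finger_gap: 0.0135
finger_force: 54.5
```

```bash
python3 look4.py pics/t5 150 245; python3 mv.py 537 128 34 90;python3 -c "
from rig import readout
print(readout.state()['ft_torque'])"
```

```text
plate (array([524.8, 221.4]), 0.29, array([199.9, 176.5]))
front y 309.8 x edges 1.5277 0.0176 mid x 474.8 w 100.0
black@52 [[529.7  64.3  52. ]] 690.0 [224.06086957 167.53623188]
now [537.7  30.5  34.7] F [-0.5 -6.1  3.6] gap 13.5 t 24.8 shift [ 0.39  -0.003  0.001] turn [ 0.002  0.004 -0.001]
[-0.446604    0.16233859 -0.00379069]
```

Request:
{"fn": "drive_tool", "kwargs": {"commands": [[0,0.01,-0.001,0,0,0,0],[0,0.035,-0.002,0,0,0,0],[0,0.07,-0.002,0,0,0,0],[0,0.105,-0.002,0,0,0,0],[0,0.14,-0.002,0,0,0,0],[0,0.175,-0.002,0,0,0,0],[0,0.205,-0.002,0,0,0,0],[0,0.22,-0.002,0,0,0,0]]}}

```text
time_s: 25.6
tool_pos: [0.5373, 0.0853, 0.0347]
ee_rot: [0.707, 0.707, -0.001, 0.002]
wrist_force: [0.1, -8.1, 3.2]
finger_gap: 0.013
finger_force: 54.7
```

Request:
{"fn": "drive_tool", "kwargs": {"commands": [[0,0.01,0,0,0,0,0],[0,0.03,0,0,0,0,0],[0,0.05,0,0,0,0,0],[0,0.07,0,0,0,0,0],[0,0.09,0,0,0,0,0],[0,0.11,0,0,0,0,0],[0,0.12,0,0,0,0,0],[0,0.124,0,0,0,0,0]]}}

```text
time_s: 26.4
tool_pos: [0.5373, 0.1159, 0.0347]
ee_rot: [0.707, 0.707, -0.001, 0.002]
wrist_force: [1.0, -6.7, 5.2]
finger_gap: 0.0133
finger_force: 54.7
```

Request:
{"fn": "drive_tool", "kwargs": {"commands": [[0,0.006,0,0,0,0,0],[0,0.012,0,0,0,0,0],[0,0.018,0,0,0,0,0],[0,0.024,0,0,0,0,0],[0,0.03,0,0,0,0,0],[0,0.034,0,0,0,0,0]]}}

```text
time_s: 27.0
tool_pos: [0.5373, 0.1242, 0.0347]
ee_rot: [0.707, 0.707, -0.001, 0.002]
wrist_force: [0.2, -7.6, 5.2]
finger_gap: 0.0138
finger_force: 54.8
```

Request:
{"fn": "drive_tool", "kwargs": {"commands": [[0,0.003,0,0,0,0,0],[0,0.006,0,0,0,0,0],[0,0.009,0,0,0,0,0],[0,0.012,0,0,0,0,0]]}}

```text
time_s: 27.4
tool_pos: [0.5374, 0.1271, 0.0347]
ee_rot: [0.708, 0.707, -0.001, 0.002]
wrist_force: [0.2, -8.3, 5.0]
finger_gap: 0.0134
finger_force: 54.7
```

Request:
{"fn": "drive_tool", "kwargs": {"commands": [[0,0.003,0,0,0,0,0],[0,0.006,0,0,0,0,0],[0,0.008,0,0,0,0,0]]}}

```text
time_s: 27.7
tool_pos: [0.5374, 0.1291, 0.0348]
ee_rot: [0.708, 0.707, -0.001, 0.002]
wrist_force: [-0.7, -8.2, 6.0]
finger_gap: 0.0135
finger_force: 54.7
```

Request:
{"fn": "drive_tool", "kwargs": {"commands": [[0,0.003,0,0,0,0,0],[0,0.005,0,0,0,0,0],[0,0.005,0,0,0,0,0]]}}

```text
time_s: 28.0
tool_pos: [0.5373, 0.1298, 0.0347]
ee_rot: [0.708, 0.707, -0.002, 0.002]
wrist_force: [0.7, -8.4, 5.6]
finger_gap: 0.0135
finger_force: 54.8
```

Request:
{"fn": "drive_tool", "kwargs": {"commands": [[0,0.003,0,0,0,0,0],[0,0.006,0,0,0,0,0],[0,0.006,0,0,0,0,0]]}}

```text
time_s: 28.3
tool_pos: [0.5376, 0.13, 0.0347]
ee_rot: [0.708, 0.707, -0.002, 0.004]
wrist_force: [0.7, -12.7, 4.5]
finger_gap: 0.013
finger_force: 54.7
```

Request:
{"fn": "drive_tool", "kwargs": {"commands": [[0,0.003,0,0,0,0,0],[0,0.006,0,0,0,0,0],[0,0.006,0,0,0,0,0]]}}

```text
time_s: 28.6
tool_pos: [0.5378, 0.13, 0.0347]
ee_rot: [0.708, 0.707, -0.003, 0.005]
wrist_force: [0.8, -17.3, 5.2]
finger_gap: 0.013
finger_force: 54.8
```

Request:
{"fn": "drive_tool", "kwargs": {"commands": [[0,0.004,0,0,0,0,0],[0,0.006,0,0,0,0,0],[0,0.006,0,0,0,0,0],[0,0.006,0,0,0,0,0]]}}

```text
time_s: 29.0
tool_pos: [0.5378, 0.1301, 0.0347]
ee_rot: [0.708, 0.707, -0.004, 0.005]
wrist_force: [-0.2, -20.4, 5.9]
finger_gap: 0.0132
finger_force: 54.9
```

Request:
{"fn": "drive_tool", "kwargs": {"commands": [[0,-0.006,0,-0.003,0,0,0],[0,-0.01,0,-0.003,0,0,0],[0,-0.01,0,-0.003,0,0,0],[0,-0.01,0,-0.003,0,0,0]], "newtons": 20}}

```text
time_s: 29.4
tool_pos: [0.5376, 0.1301, 0.0347]
ee_rot: [0.708, 0.707, -0.003, 0.004]
wrist_force: [3.1, -13.1, 1.4]
finger_gap: 0.0135
finger_force: 54.2
```

Request:
{"fn": "drive_tool", "kwargs": {"commands": [[0,-0.005,0,0,0,0,0],[0,-0.008,0,0,0,0,0],[0,-0.008,0,0,0,0,0]]}}

```text
time_s: 29.7
tool_pos: [0.5376, 0.13, 0.0347]
ee_rot: [0.707, 0.707, -0.001, 0.003]
wrist_force: [3.1, -7.1, 1.4]
finger_gap: 0.0135
finger_force: 54.1
```

Request:
{"fn": "drive_tool", "kwargs": {"commands": [[0.15,0,0,0,0,0,0],[0.3,0,0,0,0,0,0],[0.5,0,0,0,0,0,0],[0.5,0,0,0,0,0,0],[0.5,0,0,-0.1,0,0,0],[0.5,0,0,-0.25,0,0,0],[0.5,0,0,-0.4,0,0,0],[0.5,0,0,-0.5,0,0,0]]}}

```text
time_s: 30.5
tool_pos: [0.5373, 0.1335, 0.1626]
ee_rot: [0.707, 0.707, 0.002, 0.001]
wrist_force: [0.4, 0.2, -0.6]
finger_gap: 0.0429
finger_force: 0.0
```

Request:
{"fn": "drive_tool", "kwargs": {"commands": [[0.5,-0.15,0,0,0,0,0],[0.5,-0.35,0,0,0,0,0],[0.5,-0.55,0,0,0,0,0],[0.5,-0.75,0,0,0,0,0],[0.5,-0.9,0,0,0,0,0],[0.5,-1,0,0,0,0,0],[0.5,-1,0,0,0,0,0]]}}

```text
time_s: 31.2
tool_pos: [0.5361, -0.12, 0.1593]
ee_rot: [0.709, 0.705, -0.0, 0.0]
wrist_force: [0.2, -0.5, 0.3]
finger_gap: 0.0427
finger_force: 0.0
```

```bash
cat > look5.py <<'E'
from h import *
im,d,H=look("top"); b,_,H2=look("scene"); np.savez("pics/t6.npz",im=im,d=d,b=b); H=H.astype(int)
W=pts("top",cv2.medianBlur(d,3)); Z=W[...,2]
c,m,a,_=blob((Z>.035),(190,150,235,185)); print("fin@55",(ray("top",m,.055)*1000).round(1),rect(ray("top",c,.055)))
c,m,a,_=blob((H[...,1]<60)&(H[...,2]>150),(176,140,235,195)); P=ray("top",c,.01)[:,:2]*1000; print("rear y",P[:,1].min().round(1),rect(P))
for nm,u,v in (("bottle",313,147),("block",456,152),("square",165,240)):
    x,y=int(u*.64),int(v*.64); A=np.load("pics/top0.npz")["im"][y-25:y+25,x-25:x+25].astype(int); print(nm,"mean change",abs(A-im[y-25:y+25,x-25:x+25]).mean().round(2))
f=lambda I,x0,y0,w,h,k:cv2.resize(I[y0:y0+h,x0:x0+w,::-1],None,fx=k,fy=k,interpolation=cv2.INTER_CUBIC)
cv2.imwrite("pics/t6.png",np.hstack([f(im,140,115,100,90,4),f(b,270,160,100,90,4)]))
E
python3 look5.py
```

```text
fin@55 [[534. 129.  55.]] (array([534., 129.]), -89.77, array([41.1, 12.7]))
rear y 103.0 (array([534861.6, 164113.8]), 0.68, array([121670.2, 121167.3]))
bottle mean change 2.05
block mean change 2.85
square mean change 2.12
```

View pics/t6.png

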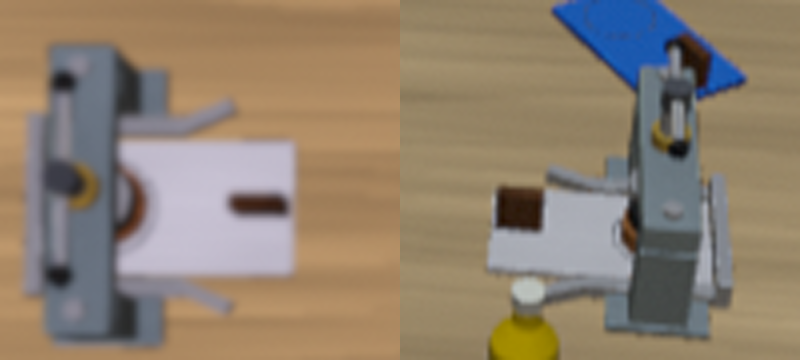

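The left crop shows the carrier straight in the guides, with the pad under the beam at (125,208) and still inside the ring. The right crop shows the plate reaching the stop. The contact force was 20 N at y=0.130, and the bystanders haven't changed. I'm handing it in.

```bash
python3 -c "
from rig import close_job
print(close_job())"
```

```text
the job is handed in; nothing more can be done
None
```

The job is handed in: both discs are stacked on the ring to within about 1.5 mm, the carrier has been slid home against the end stop (about 20 N felt there), and the sanding block, glue bottle and try square look unmoved in the final image.

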